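# Snap a trimming tool into its spring clips

### The arm

A 6-joint arm with a two-finger parallel gripper is mounted at the origin on the work surface. World frame = base frame: x ahead of the robot, y to its left, z up, the work surface at z = 0. Lengths are in mm, angles in rad, forces in N, time in s.
With the tool pointing down it reaches from about 300 to 775 mm from the base axis. Payload 14.6 kg.
Tool frame: the origin (TCP) lies between the finger pads; the fingertips stand manip.tip_reach ahead of it and the grasp point (between the pads) lies 5 mm behind it (manip.tip_reach is the distance from the TCP to the fingertips, in mm); z points along the fingers, y is the line along which they close (so a half turn about z gives the same grasp; the last joint's range is limited). The gripper opens to 94 mm and grips with 3 to 60 N. Pads are 16 mm wide; open, the fingers measure 119 mm over their backs; the gripper's body (75 mm by 177 mm) begins 78 mm behind the grasp point.
Start: joints at [1.231, 0.3, 1.521, -0, 1.321, -0.067], TCP at [148.184, 529.652, 219.446] pointing down, gripper open.
Joint ranges: [-3.03, 3.03], [-0.79, 2.21], [0.23, 2.52], [-1.04, 4.18], [0, 3.07], [-2.55, 2.55]. Speed limits (rad/s): [2.22, 2.22, 2.57, 3.14, 3.14, 3.14].

### API

Orientations are given as [roll, pitch, yaw] about the fixed x, y, z axes, in that order (R = Rz(yaw) Ry(pitch) Rx(roll)).
In Python, from cell import manip gives the robot as it stands. The module is installed in compiled form; this text tells all that it offers.
- The arm moves only by the shell command python3 -m creep 'ROWS' [FORCE]. ROWS is JSON, a list of rows, each a list of 3 entries, a list of its own where there are three numbers: the opening, from -1 (shut) to 1 (fully open), then the shift along the tool's x, y, z in cm, then the turn about the tool's z in units of 5 degrees (1.0 is 5 degrees). In form: [[grip, [tx, ty, tz], roll], ...]. A call has 1 to 12 rows; each row is the pose to reach, as a shift and turn from the pose commanded when the call began, along the tool's axes at that moment; what a row does not reach only later rows make up. A row lasts 1/10 s, in which the tool goes at most 50 mm and 8.59 degrees, less where a joint would pass 70% of its speed; a pose out of reach is approached as far as the arm can. A call with a gripper value outside its range is refused whole. The fingers move at their own pace and stop on an object; FORCE is the grip in N (left out, the last holds). Time passes only in rows, so rows that repeat a pose let the fingers close. It gives the time, the measured TCP pose, the force, the opening and the grip force at its end, in the units of the state.
- manip.read_state(): the state, without advancing time (a new reading comes with each control period).
- manip.camera(name): name is "side" or "top" or "wrist"; returns the picture (480x640x3 uint8, red, green, blue); there is no depth.
- manip.camera_params(name): a dict with "fovy" (degrees; the focal length in pixels is half the picture's height over the tangent of half this angle, whatever the lens; pixels are square), "cx", "cy" (the principal point, pixels), "origin" and "attitude" of the camera in the world. Camera axes: x right, y down, z forward; pixel columns grow to the right and rows downward; lengths in mm; the calibration is good to about 2 mm. A picture is of the moment at which its call begins: read the wrist's pose just before it. camera_params takes no time and is no camera call; for the wrist camera it gives the pose at the moment of the call.
- manip.sign_off(): hands the job in; it is judged then, once.
The state is a dict: "clock": time; "joints": joint angles; "qd": joint speeds; "effort": joint torques, N m; "eef_pos": TCP position; "eef_rot": TCP orientation; "wrist_force": force on the tool from outside, world axes, zero at the start; "moment": the same for the moment, N m; "finger_gap": finger opening in mm; "finger_force": force on a finger pad.
Only numpy, scipy, OpenCV 4.12 (cv2) and the standard library are available. Lean on these libraries where they do the work, as an engineer would, in place of code of your own. Each camera call takes 0.05 s, during which the arm holds its last target. There are 200 camera calls.

### The job

Put the wooden-handled loop trimming tool away in its clip rack: pick it up, lay its round handle over both clips, midway between them and with the loop pointing away from the rack's upright end plate, and press it down until both clips have snapped shut around it and it sits fully home, then let go. The rack gives on its rubber cushions as you press, so feel for the snap, and never push harder than 30 N or the clips are spoiled; leave the bowl, the jar and the wooden rib where they are.

Things in the scene. Friction and masses are not known exactly. Their poses are not given: they have to be found in the camera images.
- trimmer: Loop trimming tool lying on the bench, 60 to 120 g. Round beech handle 18 mm in diameter, plain over 150 mm, with a hexagonal wooden collar at each end (22 mm across flats, 14 mm long) on whose flats it rests, axis 11 mm above the bench. Origin: on the axis, in the middle of the plain part, where to grip it (near the centre of mass). x runs along the handle towards the loop; z up as it lies.
- loop (a point): Middle of the tool's flat steel wire loop, 130 mm from the trimmer's origin; the loop is 40 mm wide, 4 mm thick and ends 150 mm from the origin.
- butt_neck (a point): Point on the handle's axis 45 mm from the trimmer's origin towards the butt (the end without loop); it belongs in the clip near the end plate.
- loop_neck (a point): Point on the handle's axis 45 mm from the trimmer's origin towards the loop; it belongs in the other clip.
- clip_bar: Aluminium bar of the rack, 250 x 50 x 8 mm, on rubber cushions over a fixed wooden foot. Origin: on the axis of the handle when fully home, midway between the two clips, 75 mm above the bench; bar top 24 mm below it. x runs along the handle's place, away from the end plate; z up. Pushed down, the bar sinks level: nothing below 2 N, then 1.2 mm per N to a hard stop 10 mm down; it comes back.
- butt_clip (a point): Home point of the handle's axis in the clip nearer the end plate, at x = -45 mm of the bar. Each clip is 14 mm wide along x, with two steel spring fingers: lips 6 mm above this point leave a gap of 15 mm for the 18 mm handle; flared lead-ins open to 32 mm at 21 mm above it. The fingers stay within 20 mm either side of the axis. Between the two clips nothing stands on the bar.
- loop_clip (a point): Same for the other clip, at x = +45 mm. A centred handle first meets the lips with its axis 11 mm above home. Passing both clips takes 10 to 16 N of push in all (friction differs); the bar sinks 8 to 10 mm first, so the measured home height is not deep enough. At the snap the force falls, then rises again: the handle is home on a hard saddle. 20 N of push seats it.
- end_plate (a point): Top middle of the rack's upright end plate (6 mm thick, 50 mm wide), at x = -115 mm of the bar, 14 mm above the home axis. The tool's butt goes on this side.
- bowl: Bystander: terracotta bowl, 110 mm across, 50 mm high; origin under its centre.
- slip_jar: Bystander: closed cream jar, 60 mm across, 75 mm high; origin under its centre.
- rib: Bystander: flat dark wooden rib, 90 x 36 x 7 mm; origin under its centre.

How it is judged (in metres and radians):
On the way:
1. the tool is picked up from the bench (height (world z) of trimmer above 0.06 m and contact force between the fingers and trimmer above 0.5 N), for 0.1 s.
At the end, for the whole second after the job is handed in: The handle is home in both clips (its axis at each clip within 3 mm above and 4 mm below and 4 mm sideways of its home place), the loop on the side away from the end plate, the handle's middle within 12 mm of midway between the clips, released and at rest (z of butt_neck in the frame of clip_bar between -0.004 and 0.003 m and z of loop_neck in the frame of clip_bar between -0.004 and 0.003 m and y of butt_neck in the frame of clip_bar between -0.004 and 0.004 m and y of loop_neck in the frame of clip_bar between -0.004 and 0.004 m and x of loop_neck in the frame of clip_bar between 0.033 and 0.057 m and contact force between the fingers and trimmer below 0.1 N and linear speed of trimmer below 0.02 m/s); the robot touches nothing.
It fails at once if the tool is pressed on the clip bar with more than 30 N (contact force between trimmer and clip_bar above 30 N).
It fails at once if the gripper or arm pushes on the clip bar with more than 30 N (contact force between the arm and clip_bar above 30 N).
It fails at once if the bowl, jar or rib is moved by more than 20 mm (distance of any of bowl, slip_jar, rib from where it was at the start of the episode above 0.02 m).
It also fails if it takes over 48 s, if anything falls off the work surface, if the arm or the gripper's body presses on something with over 40 N, if the wrist force passes 120 N, or if a joint passes its speed limit or range.

## Working session

There is one attempt and no reset: what is moved stays moved. The work goes in short steps, Python scripts to look and compute and a shell command to move; the robot and the scene stay as the last step left them, time stands still between calls to the robot, and variables do not carry over. Pictures are saved under pics/ and viewed, at most 10 in all, crops included, and the job is handed in when it is done.

```bash
mkdir -p pics
python3 - <<'E'
from cell import manip
import cv2
print(manip.tip_reach, manip.read_state())
for n in("top","side"):
    im=manip.camera(n); cv2.imwrite(f"pics/{n}0.png",im[:,:,::-1]); print(n,manip.camera_params(n))
E
```

```text
14.0 {'clock': 0.0, 'joints': array([ 1.23142792e+00,  3.00471458e-01,  1.52159501e+00, -2.18244463e-05,
        1.32068501e+00, -6.65831255e-02]), 'qd': array([ 1.51742842e-05,  1.18999707e-03, -1.39194437e-03,  1.02767834e-04,
        1.02090018e-03,  1.69751571e-03]), 'effort': array([-1.18031963e-03, -5.31807232e+01, -3.52739275e+01,  7.07697007e-02,
        2.44154624e-02, -1.25396450e-04]), 'eef_pos': array([148.09412139, 529.42810432, 218.88023171]), 'eef_rot': array([-3.14043500e+00, -5.60083124e-05,  2.86881275e+00]), 'wrist_force': array([-0.37943681,  0.07568374,  0.38843084]), 'moment': array([ 0.00547452, -0.06747206,  0.06511619]), 'finger_force': 0.0, 'finger_gap': 94.26842984682631}
top {'fovy': 57.47811980655637, 'cx': 312.3736374753629, 'cy': 236.5647135695079, 'origin': array([472.34140782,  12.43377095, 927.72583625]), 'attitude': array([-3.04151937, -0.04156488, -1.59022374])}
side {'fovy': 51.96323540412169, 'cx': 318.96388002223085, 'cy': 243.0388567012934, 'origin': array([ 180.85348383, -461.26707858,  644.94309802]), 'attitude': array([-2.321551  ,  0.01900845, -0.72605431])}
```

View pics/top0.png

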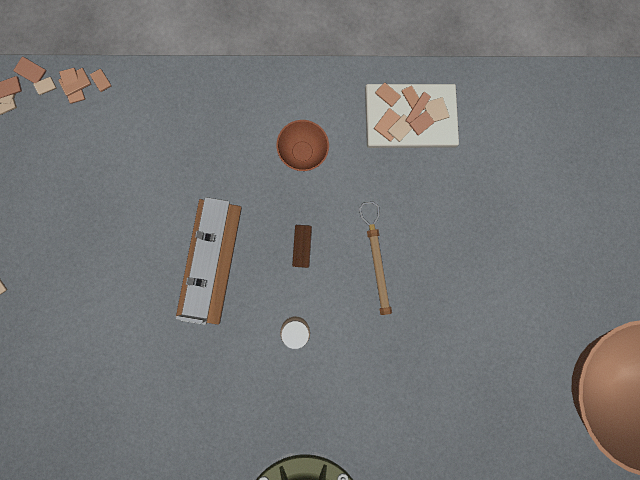

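View pics/side0.png

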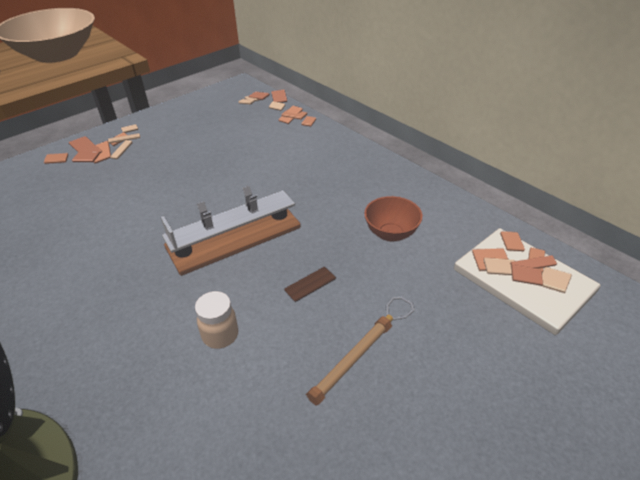

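The top view shows the trimmer's collars at (374,232) and (385,311) with the loop at (369,212). The clips are at (206,237) and (198,282), with the end plate at (192,320) on the side near the robot. The side view shows the same layout, with nothing hidden.

```bash
cat > h.py <<'E'
import numpy as np,cv2
from scipy.spatial.transform import Rotation as R
from cell import manip
def ray(p,uv):
    f=240/np.tan(np.radians(p['fovy']/2))
    d=np.array([(uv[0]-p['cx'])/f,(uv[1]-p['cy'])/f,1.])
    return p['origin'],R.from_euler('xyz',p['attitude']).as_matrix()@d
def onz(p,uv,z):
    o,d=ray(p,uv); return o+d*(z-o[2])/d[2]
def tri(p,u,q,v):
    o,d=ray(p,u);a,b=ray(q,v)
    s=np.linalg.lstsq(np.c_[d,-b],a-o,rcond=None)[0]
    x,y=o+d*s[0],a+b*s[1]; return (x+y)/2,np.linalg.norm(x-y)
E
python3 - <<'E'
from h import *
T,S=manip.camera_params('top'),manip.camera_params('side')
t,s=cv2.imread('pics/top0.png'),cv2.imread('pics/side0.png')
def wood(im,x0,y0,x1,y1):
    h=cv2.cvtColor(im,cv2.COLOR_BGR2HSV); m=cv2.inRange(h,(3,60,60),(25,255,255)); k=np.zeros_like(m);k[y0:y1,x0:x1]=m[y0:y1,x0:x1]
    c=max(cv2.findContours(k,0,2)[0],key=cv2.contourArea); return c,cv2.minAreaRect(c)
for im,p,b in((t,T,(345,215,410,330)),(s,S,(290,300,395,420))):
    c,r=wood(im,*b); print(r)
    bx=cv2.boxPoints(r); e=sorted([((bx[i]+bx[(i+1)%4])/2,np.linalg.norm(bx[i]-bx[(i+1)%4])) for i in range(4)],key=lambda a:a[1])[:2]
    P=[onz(p,a[0],11) for a in e]; print([a[0] for a in e],P,np.linalg.norm(P[0]-P[1]))
# bar: bright grey top
h=cv2.cvtColor(t,cv2.COLOR_BGR2HSV); m=cv2.inRange(h,(0,0,140),(180,40,255));k=np.zeros_like(m);k[190:330,165:245]=m[190:330,165:245]
c=max(cv2.findContours(cv2.morphologyEx(k,cv2.MORPH_CLOSE,np.ones((9,9))),0,2)[0],key=cv2.contourArea)
r=cv2.minAreaRect(c); print(r); bx=cv2.boxPoints(r); print(bx,[onz(T,b,51)[:2].round(1) for b in bx])
a=cv2.resize(t[190:335,165:250],None,fx=4,fy=4,interpolation=2); b=cv2.resize(s[180:275,155:305],None,fx=3,fy=3,interpolation=2)
o=np.zeros((590,800,3),np.uint8); o[:580,:340]=a; o[:285,345:795]=b; cv2.imwrite('pics/crop.png',o)
E
```

```text
((378.4067077636719, 268.93310546875), (91.40361022949219, 11.840752601623535), 80.65532684326172)
[array([370.98596, 223.83778], dtype=float32), array([385.82745, 314.02844], dtype=float32)] [array([ 588.98483319, -152.65114307,   11.        ]), array([ 399.11526245, -177.55454536,   11.        ])] 191.49577890247633
((350.2518005371094, 357.8023986816406), (16.22881507873535, 116.82374572753906), 42.99747085571289)
[array([390.08673, 315.0809 ], dtype=float32), array([310.41687, 400.5239 ], dtype=float32)] [array([ 593.96438623, -152.01350967,   11.        ]), array([ 398.70475824, -179.63764462,   11.        ])] 197.20399376046595
((203.64114379882812, 260.36468505859375), (29.827939987182617, 126.47047424316406), 12.528807640075684)
[[175.36467 318.85883]
 [202.79997 195.39998]
 [231.91762 201.87054]
 [204.48232 325.3294 ]] [array([402.3, 245.1]), array([646.4, 193.4]), array([632.5, 135.2]), array([388.6, 188.7])]
```

View pics/crop.png

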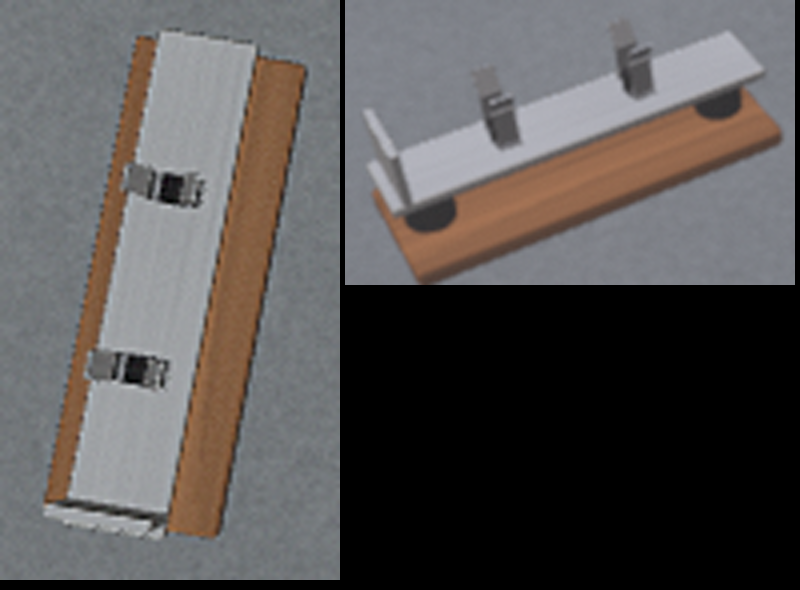

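The crop shows the far bar corners at top-image px (205,197.8) and (229.3,201.3). The left edge runs to (182.5,314), and the two clips straddle a dark gap.

```bash
cat >> h.py <<'E'
def delta(target,yawdeg,st=None):
    """mm target, TCP x-axis heading -> row (cm, 5deg units) from measured pose"""
    st=st or manip.read_state(); M=R.from_euler('xyz',st['eef_rot']).as_matrix()
    d=M.T@(np.array(target)-st['eef_pos'])/10
    y=np.degrees(np.arctan2(M[1,0],M[0,0])); t=-((yawdeg-y+180)%360-180)/5
    return d.round(2),round(t,2)
E
python3 - <<'E'
from h import *
T,S=manip.camera_params('top'),manip.camera_params('side')
A,B,C=[onz(T,u,51) for u in((205,197.75),(229.25,201.25),(182.5,314))]
e=(A-C)/np.linalg.norm(A-C); c=(A+B)/2-125*e
print(A,B,np.linalg.norm(A-B),np.degrees(np.arctan2(e[1],e[0])),c)
print(delta([c[0],c[1],230],168))
p=manip.camera_params('wrist'); st=manip.read_state(); M=R.from_euler('xyz',st['eef_rot']).as_matrix()
print('cam in tool',M.T@(p['origin']-st['eef_pos']),'cam z',M.T@R.from_euler('xyz',p['attitude']).as_matrix()[:,2])
E
```

```text
[641.50745132 188.97441089  51.        ] [633.79716614 140.52774021  51.        ] 49.056379787703726 -10.458969840367162 [514.72916419 187.4424954   51.        ]
(array([-44.52, -23.06,  -1.09]), np.float64(-0.73))
cam in tool [  65.434383      0.41644616 -165.71611699] cam z [-2.28222753e-01  9.50466165e-04  9.73608480e-01]
```

```bash
python3 -m creep '[[1,[-4.5,-2.3,-0.5],-0.1],[1,[-9,-4.6,-1],-0.2],[1,[-13.5,-6.9,-1],-0.4],[1,[-18,-9.2,-1],-0.7],[1,[-22.5,-11.5,-1],-0.7],[1,[-27,-13.8,-1],-0.7],[1,[-31.5,-16.1,-1],-0.7],[1,[-36,-18.4,-1],-0.7],[1,[-40.5,-20.7,-1],-0.7],[1,[-44.5,-23,-1],-0.7],[1,[-44.5,-23,-1],-0.7],[1,[-44.5,-23,-1],-0.7]]' 20
python3 -m creep '[[1,[0,0,0],0],[1,[0,0,0],0],[1,[0,0,0],0]]'
python3 - <<'E'
from h import *
st=manip.read_state();p=manip.camera_params('wrist');im=manip.camera('wrist');cv2.imwrite('pics/w1.png',im[:,:,::-1])
import pickle;pickle.dump((st,p),open('w1.pkl','wb'));print(st['eef_pos'],st['eef_rot'],st['qd'],st['joints'])
E
```

```text
clock: 1.3
eef_pos: [514.9, 187.5, 228.8]
eef_rot: [-3.141, -0.001, 2.928]
wrist_force: [0.0, 0.6, -0.3]
finger_gap: 94.1
finger_force: 0.0
clock: 1.6
eef_pos: [514.2, 189.2, 229.6]
eef_rot: [3.141, 0.0, 2.931]
wrist_force: [-0.7, 0.0, 0.3]
finger_gap: 94.1
finger_force: 0.0
[514.20794926 189.17007527 229.62936194] [3.14142559e+00 1.95665068e-04 2.93142057e+00] [-0.00413091  0.00328923 -0.00287123 -0.00046508  0.00015399 -0.00204515] [ 2.85643996e-01  2.87267838e-01  1.51331671e+00  5.53131873e-05
  1.34075652e+00 -1.07499287e+00]
```

View pics/w1.png

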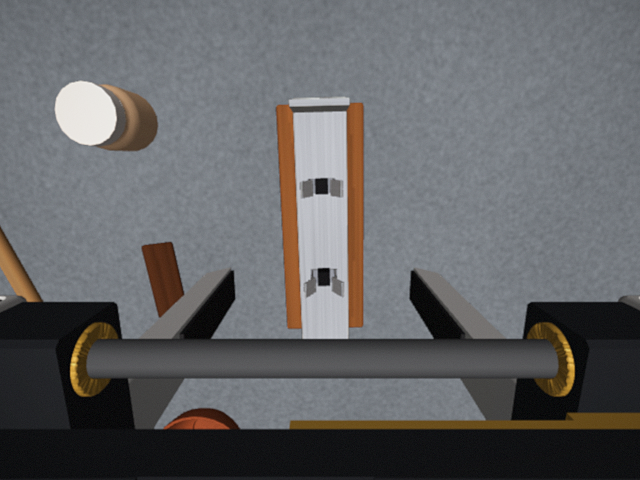

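The wrist view shows the rack cleanly. The dark gaps between the lips are at about (321,186) for the butt clip and (323,277) for the loop clip, and the end plate top is at y≈101.

Run:
```python
from h import *
import pickle
st,p=pickle.load(open('w1.pkl','rb'));im=cv2.imread('pics/w1.png');g=cv2.cvtColor(im,6)
Q=[]
for (x0,y0) in((300,172),(302,262)):
    m=(g[y0:y0+34,x0:x0+44]<60).astype(np.uint8); n,l,s,c=cv2.connectedComponentsWithStats(m); i=1+s[1:,4].argmax()
    x,y,w,h,a=s[i]; print('dark',x+x0,y+y0,w,h,a)
    yy=y+y0+h//2; print(g[yy,x0-5:x0+50])
    u=(x0+x+(w-1)/2,y0+y+(h-1)/2); q=onz(p,u,81); Q.append(q); print(u,q, 'gap mm',np.linalg.norm(onz(p,(x0+x-.5,yy),81)-onz(p,(x0+x+w-.5,yy),81)))
hsv=cv2.cvtColor(im,40);E=[]
for r in (130,150,210,230,250,310):
    row=np.where((hsv[r,270:370,1]<60)&(g[r,270:370]>120))[0]+270
    k=row[(row>288)&(row<356)]; a,b=onz(p,(k.min()-.5,r),51),onz(p,(k.max()+.5,r),51); E.append((a+b)/2); print(r,k.min(),k.max(),E[-1][:2],np.linalg.norm(a-b))
E=np.array(E);f=np.polyfit(E[:,0],E[:,1],1);print('bar yaw',np.degrees(np.arctan(f[0])))
d=Q[1]-Q[0];m=(Q[0]+Q[1])/2;print('clip yaw',np.degrees(np.arctan2(d[1],d[0])),np.linalg.norm(d),m,'bar y there',np.polyval(f,m[0]))
print('endplate',onz(p,(319,101),89))
# hover for the tool
print(delta([470,-169,215],187.7),delta([470,-169,215],187.7)[0])
```

```text
dark 315 179 13 15 176
[ 99 148 194 198 167 144 150 124  97  94 102 101  99 101 100 100 103 104
 137 137  83  24  25  23  27  26  28  27  26  25  25  23  44 128 144 118
 107 104 106 104 103 104 105 104 103 134 153 148 174 196 196 183 133  90
  89]
(np.float64(321.0), np.float64(186.0)) [473.53005802 197.69042255  81.        ] gap mm 11.45727280006649
dark 318 268 12 17 187
[106 102 120 164 187 189 188 180 178 189 194 192 196 162 108  72 106 139
 149 155 111  40  16  24  23  26  25  21  23  19  21  24  67 139 155 138
 128  98  78  93 163 191 187 190 181 186 189 188 190 186 159 113  91  92
  88]
(np.float64(323.5), np.float64(276.0)) [555.59429117 182.60418705  81.        ] gap mm 11.22314051398222
130 294 346 [424.97250502 207.03035719] 49.39608332053759
150 294 346 [442.62838881 203.25838283] 50.01466424382766
210 297 347 [498.76039569 193.27157446] 50.00651888812167
230 298 347 [518.42345798 189.60508699] 49.67246513537257
250 299 347 [538.61195451 185.84062421] 49.32948402677779
310 301 348 [602.54948255 173.91861317] 50.34078098026288
bar yaw -10.484826810088391
clip yaw -10.416635131654635 83.43939636048411 [514.5621746 190.1473048  81.       ] bar y there 190.2594446455651
endplate [405.49778246 210.5266156   89.        ]
(array([ -3.14, -35.94,   1.46]), np.float64(-3.95)) [ -3.14 -35.94   1.46]
```

```bash
python3 -m creep '[[1,[-0.6,-4.5,0],-0.5],[1,[-1.2,-9,0],-1],[1,[-1.8,-13.5,0],-1.5],[1,[-2.4,-18,0],-2],[1,[-3,-22.5,0],-2.5],[1,[-3.6,-27,0],-3],[1,[-4.2,-31.5,0],-3.5],[1,[-4.8,-35.4,0],-3.95],[1,[-4.8,-35.4,0],-3.95],[1,[-4.8,-35.4,0],-3.95],[1,[-4.8,-35.4,0],-3.95],[1,[-4.8,-35.4,0],-3.95]]'
python3 - <<'E'
from h import *
st=manip.read_state();p=manip.camera_params('wrist');im=manip.camera('wrist');cv2.imwrite('pics/w2.png',im[:,:,::-1])
print(st['eef_pos'],st['eef_rot'],abs(st['qd']).max())
h=cv2.cvtColor(im,cv2.COLOR_RGB2HSV); m=cv2.inRange(h,(3,60,60),(25,255,255)); m[:,:250]=0;m[:,390:]=0;m[335:]=0
pts=[]
for r in range(60,330,5):
    k=np.where(m[r])[0]
    if len(k)>8: a,b=onz(p,(k.min()-.5,r),11),onz(p,(k.max()+.5,r),11); pts.append([*((a+b)/2)[:2],np.linalg.norm(a-b),r])
P=np.array(pts); print(P[::3].round(1),P[0],P[-1])
E
```

```text
clock: 2.85
eef_pos: [487.5, -166.7, 229.6]
eef_rot: [-3.142, 0.0, -3.007]
wrist_force: [-0.1, 1.5, -0.5]
finger_gap: 94.3
finger_force: 0.0
[ 487.52476925 -166.73666747  229.59280737] [-3.14153273e+00  1.78128639e-04 -3.00707934e+00] 0.006914841095731433
[[ 404.5 -177.9   25.1  140. ]
 [ 419.6 -175.3   18.   155. ]
 [ 435.  -173.2   18.1  170. ]
 [ 450.7 -171.1   18.3  185. ]
 [ 466.7 -169.4   17.4  200. ]
 [ 483.1 -167.2   17.6  215. ]
 [ 499.7 -165.    17.7  230. ]
 [ 516.7 -162.6   17.9  245. ]
 [ 534.  -160.3   18.1  260. ]
 [ 551.7 -157.9   18.3  275. ]
 [ 569.7 -155.4   25.4  290. ]
 [ 588.1 -152.9   11.7  305. ]] [ 404.53212193 -177.88923388   25.11670324  140.        ] [ 588.0921971  -152.93481963   11.66420098  305.        ]
```

View pics/w2.png

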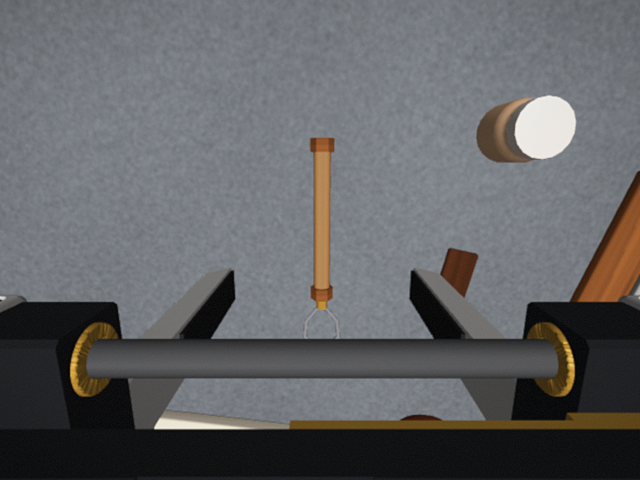

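The wrist view shows the trimmer at x≈321, spanning rows 140–300. It is well aligned between the fingers and nothing is close to their paths, so I'm descending.

```bash
python3 -m creep '[[1,[-0.3,0,4],0],[1,[-0.3,0,8],0],[1,[-0.3,0,12],0],[1,[-0.3,0,16],0],[1,[-0.3,0,18],0],[1,[-0.3,0,19.5],0],[1,[-0.3,0,20.5],0],[1,[-0.3,0,21.2],0],[1,[-0.3,0,21.4],0],[1,[-0.3,0,21.4],0],[1,[-0.3,0,21.4],0]]' 50
python3 -m creep '[[-1,[0,0,0],0],[-1,[0,0,0],0],[-1,[0,0,0],0],[-1,[0,0,0],0],[-1,[0,0,0],0],[-1,[0,0,0],0],[-1,[0,0,0],0],[-1,[0,0,0],0],[-1,[0,0,0],0],[-1,[0,0,0],0],[-1,[0,0,0],0],[-1,[0,0,0],0]]' 50
```

```text
clock: 4.0
eef_pos: [490.6, -167.6, 16.1]
eef_rot: [-3.141, 0.001, -3.009]
wrist_force: [0.1, -0.4, 0.2]
finger_gap: 93.8
finger_force: 0.0
clock: 5.2
eef_pos: [490.3, -167.5, 15.5]
eef_rot: [3.142, -0.0, -3.009]
wrist_force: [0.2, 0.6, 0.8]
finger_gap: 16.8
finger_force: 50.0
```

```bash
python3 -m creep '[[-1,[0,0,-1],0],[-1,[0,0,-3],0],[-1,[0,0,-6],0],[-1,[0,0,-9],0],[-1,[0,0,-12],0],[-1,[0,0,-15],0],[-1,[0,0,-18],0],[-1,[0,0,-19],0],[-1,[0,0,-19],0],[-1,[0,0,-19],0]]'
python3 - <<'E'
from h import *
st=manip.read_state();p=manip.camera_params('wrist');im=manip.camera('wrist');cv2.imwrite('pics/w3.png',im[:,:,::-1])
print(delta([518.5,189.5,205],169.55))
E
```

```text
clock: 6.2
eef_pos: [489.8, -167.3, 204.2]
eef_rot: [3.141, -0.001, -3.009]
wrist_force: [0.7, -0.2, -1.5]
finger_gap: 16.7
finger_force: 50.0
(array([-7.58, 34.98, -0.09]), np.float64(3.61))
```

View pics/w3.png

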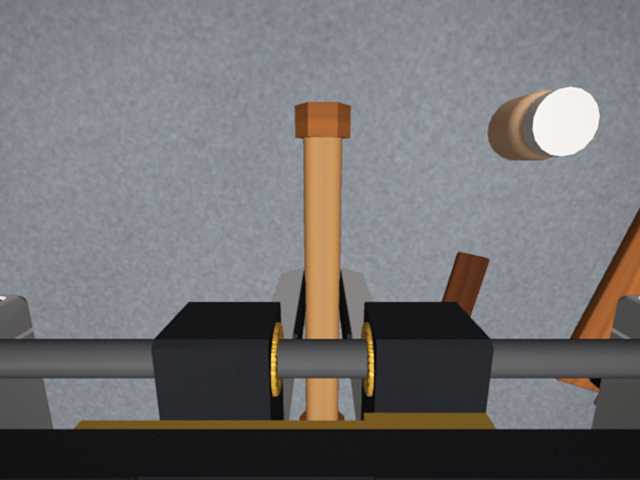

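The tool is held, with its axis at x≈322 and its butt collar at rows 102–137. Next I carry it to above the rack.

```bash
python3 -m creep '[[-1,[-0.5,2,0],0.3],[-1,[-1.2,6,0],0.7],[-1,[-2.2,10,0],1.2],[-1,[-3,14,0],1.6],[-1,[-3.9,18,0],2],[-1,[-4.8,22,0],2.4],[-1,[-5.6,26,0],2.8],[-1,[-6.5,30,0],3.2],[-1,[-7.2,33,0],3.5],[-1,[-7.6,35,0],3.6],[-1,[-7.6,35,0],3.6],[-1,[-7.6,35,0],3.6]]'
python3 -m creep '[[-1,[0,0,0],0],[-1,[0,0,3],0],[-1,[0,0,5],0],[-1,[0,0,6],0],[-1,[0,0,6],0],[-1,[0,0,6],0],[-1,[0,0,6],0]]'
python3 - <<'E'
from h import *
st=manip.read_state();p=manip.camera_params('wrist');im=manip.camera('wrist');cv2.imwrite('pics/w4.png',im[:,:,::-1])
print(st)
print(delta([518.5,189.5,145],169.55))
M=R.from_euler('xyz',st['eef_rot']).as_matrix()
h=cv2.cvtColor(im,cv2.COLOR_RGB2HSV); m=cv2.inRange(h,(3,60,60),(25,255,255)); z=st['eef_pos'][2]-5
for r in (145,165,185,205,225,245):
    k=np.where(m[r,300:345])[0]+300
    a,b=onz(p,(k.min()-.5,r),z),onz(p,(k.max()+.5,r),z);print(r,k.min(),k.max(),(M.T@((a+b)/2-st['eef_pos'])).round(1),np.linalg.norm(a-b))
E
```

```text
clock: 7.45
eef_pos: [518.8, 189.2, 204.2]
eef_rot: [-3.14, -0.002, 2.961]
wrist_force: [-1.0, -0.4, -1.0]
finger_gap: 16.8
finger_force: 50.0
clock: 8.15
eef_pos: [519.7, 189.4, 146.6]
eef_rot: [3.141, 0.002, 2.96]
wrist_force: [0.2, -0.3, -1.6]
finger_gap: 16.8
finger_force: 50.0
{'clock': 8.15, 'joints': array([ 2.83334937e-01,  3.75617266e-01,  1.59689716e+00, -1.31717042e-05,
        1.16738071e+00, -1.10607747e+00]), 'qd': array([ 0.0031748 ,  0.00194208,  0.00436636, -0.00158083, -0.00403198,
        0.0011559 ]), 'effort': array([-1.16786817e-01, -5.52532375e+01, -3.31276023e+01,  1.11270419e-02,
        7.16107269e-02, -3.70217094e-03]), 'eef_pos': array([519.69745013, 189.43618728, 146.57413794]), 'eef_rot': array([3.14084271e+00, 1.52292109e-03, 2.96021332e+00]), 'wrist_force': array([ 0.17485073, -0.28315032, -1.6208956 ]), 'moment': array([ 0.01438545,  0.01535401, -0.03564268]), 'finger_force': 49.999067187309265, 'finger_gap': 16.76243270316339}
(array([ 0.11, -0.02,  0.15]), np.float64(0.01))
145 304 341 [71.4  0.8  4.9] 17.713280344812052
165 304 341 [62.3  0.8  4.9] 17.938532785613376
185 304 340 [52.9  0.6  4.9] 17.69136222109536
205 304 340 [43.3  0.6  4.9] 17.92220629191265
225 304 340 [33.5  0.6  4.9] 18.159154454317253
245 305 339 [23.4  0.6  5. ] 17.407724917154166
```

View pics/w4.png

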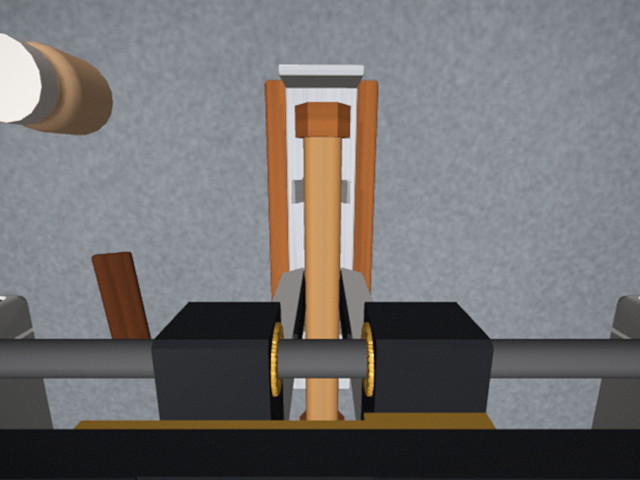

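The held tool is centred over the rack: the handle is at x≈322, the clip flares at 293–350 and the end plate at 279–363. I go down to just above the lips.

```bash
python3 -m creep '[[-1,[0.1,0,1.5],0],[-1,[0.1,0,3],0],[-1,[0.1,0,4],0],[-1,[0.1,0,4.5],0],[-1,[0.1,0,4.9],0],[-1,[0.1,0,4.9],0],[-1,[0.1,0,4.9],0],[-1,[0.1,0,4.9],0]]' 60
python3 -m creep '[[-1,[0,0,0.1],0],[-1,[0,0,0.2],0],[-1,[0,0,0.3],0],[-1,[0,0,0.4],0],[-1,[0,0,0.5],0],[-1,[0,0,0.6],0],[-1,[0,0,0.7],0],[-1,[0,0,0.8],0],[-1,[0,0,0.8],0],[-1,[0,0,0.8],0]]'
```

```text
clock: 9.0
eef_pos: [518.4, 189.7, 96.9]
eef_rot: [3.141, 0.001, 2.96]
wrist_force: [-0.2, 0.3, -0.9]
finger_gap: 16.3
finger_force: 60.0
clock: 10.0
eef_pos: [518.3, 189.5, 88.5]
eef_rot: [-3.141, 0.0, 2.96]
wrist_force: [-0.4, -3.6, 3.1]
finger_gap: 16.6
finger_force: 60.0
```

```bash
python3 -m creep '[[-1,[0,-0.1,0],0],[-1,[0,-0.1,0.1],0],[-1,[0,-0.1,0.2],0],[-1,[0,-0.1,0.3],0],[-1,[0,-0.1,0.3],0],[-1,[0,-0.1,0.3],0]]'
python3 -m creep '[[-1,[0,0,0.1],0],[-1,[0,0,0.2],0],[-1,[0,0,0.3],0],[-1,[0,0,0.3],0],[-1,[0,0,0.3],0]]'
```

```text
clock: 10.6
eef_pos: [518.1, 188.8, 85.5]
eef_rot: [3.141, 0.0, 2.96]
wrist_force: [-0.8, -0.8, 3.9]
finger_gap: 16.4
finger_force: 60.0
clock: 11.1
eef_pos: [518.2, 188.8, 82.7]
eef_rot: [3.141, 0.0, 2.96]
wrist_force: [-0.9, 0.3, 7.0]
finger_gap: 16.4
finger_force: 60.0
```

```bash
python3 -m creep '[[-1,[0,0,0.1],0],[-1,[0,0,0.2],0],[-1,[0,0,0.2],0],[-1,[0,0,0.2],0]]'
python3 -m creep '[[-1,[0,0,0.1],0],[-1,[0,0,0.2],0],[-1,[0,0,0.2],0],[-1,[0,0,0.2],0]]'
python3 -m creep '[[-1,[0,0,0.1],0],[-1,[0,0,0.1],0],[-1,[0,0,0.1],0]]'
```

```text
clock: 11.5
eef_pos: [518.2, 188.8, 80.8]
eef_rot: [3.141, 0.0, 2.96]
wrist_force: [-1.3, -0.6, 7.0]
finger_gap: 16.6
finger_force: 60.0
clock: 11.9
eef_pos: [518.6, 188.8, 79.2]
eef_rot: [3.141, 0.002, 2.96]
wrist_force: [0.3, -1.4, 9.7]
finger_gap: 16.5
finger_force: 60.0
clock: 12.2
eef_pos: [518.7, 188.8, 78.3]
eef_rot: [3.141, 0.002, 2.96]
wrist_force: [0.2, -0.8, 10.3]
finger_gap: 16.4
finger_force: 60.0
```

```bash
python3 -m creep '[[-1,[0,0,0.1],0],[-1,[0,0,0.1],0],[-1,[0,0,0.1],0]]'
python3 -m creep '[[-1,[0,0,0.1],0],[-1,[0,0,0.1],0],[-1,[0,0,0.1],0]]'
```

```text
clock: 12.5
eef_pos: [518.8, 188.8, 77.3]
eef_rot: [3.141, 0.002, 2.96]
wrist_force: [0.7, -0.7, 10.0]
finger_gap: 16.7
finger_force: 60.0
clock: 12.8
eef_pos: [518.8, 188.8, 76.2]
eef_rot: [3.141, 0.002, 2.96]
wrist_force: [1.3, -0.7, 7.9]
finger_gap: 16.4
finger_force: 60.0
```

```bash
python3 -m creep '[[-1,[0,0,0.1],0],[-1,[0,0,0.1],0],[-1,[0,0,0.1],0]]'
python3 -m creep '[[-1,[0,0,0.1],0],[-1,[0,0,0.1],0],[-1,[0,0,0.1],0]]'
python3 -m creep '[[-1,[0,0,0.1],0],[-1,[0,0,0.1],0],[-1,[0,0,0.1],0]]'
```

```text
clock: 13.1
eef_pos: [518.2, 188.7, 74.5]
eef_rot: [3.141, 0.001, 2.96]
wrist_force: [1.2, -0.0, 2.7]
finger_gap: 16.5
finger_force: 60.0
clock: 13.4
eef_pos: [518.2, 188.7, 73.5]
eef_rot: [3.141, 0.0, 2.96]
wrist_force: [1.9, -0.2, 4.0]
finger_gap: 16.2
finger_force: 60.0
clock: 13.7
eef_pos: [518.2, 188.7, 72.6]
eef_rot: [3.141, 0.0, 2.96]
wrist_force: [2.1, 0.7, 4.8]
finger_gap: 16.5
finger_force: 60.0
```

The force fell from about 10 N to 3 N, which is the snap, and is now rising along the cushion's slope. I press on to seat it at about 20 N.

```bash
python3 -m creep '[[-1,[0,0,0.1],0],[-1,[0,0,0.2],0],[-1,[0,0,0.3],0],[-1,[0,0,0.4],0],[-1,[0,0,0.4],0],[-1,[0,0,0.4],0]]'
python3 -m creep '[[-1,[0,0,0.05],0],[-1,[0,0,0.1],0],[-1,[0,0,0.1],0],[-1,[0,0,0.1],0]]'
```

```text
clock: 14.3
eef_pos: [518.3, 188.7, 69.0]
eef_rot: [3.141, 0.001, 2.96]
wrist_force: [-0.8, -0.2, 10.2]
finger_gap: 17.1
finger_force: 60.0
clock: 14.7
eef_pos: [518.3, 188.7, 68.9]
eef_rot: [3.141, 0.001, 2.96]
wrist_force: [-4.8, -2.3, 21.3]
finger_gap: 16.8
finger_force: 60.0
```

```bash
python3 -m creep '[[-1,[0,0,-0.1],0],[-1,[0,0,-0.3],0],[-1,[0,0,-0.5],0],[-1,[0,0,-0.7],0],[-1,[0,0,-0.8],0],[-1,[0,0,-0.8],0],[-1,[0,0,-0.8],0]]'
python3 -m creep '[[0,[0,0,0],0],[0,[0,0,0],0],[0,[0,0,0],0],[0,[0,0,0],0],[0,[0,0,0],0],[0,[0,0,0],0],[0,[0,0,0],0],[0,[0,0,0],0]]'
python3 -m creep '[[0,[0,0,-1],0],[0,[0,0,-3],0],[0,[0,0,-6],0],[0,[0,0,-9],0],[0,[0,0,-12],0],[0,[0,0,-15],0],[1,[0,0,-15],0],[1,[0,0,-15],0],[1,[0,0,-15],0],[1,[0,0,-15],0],[1,[0,0,-15],0]]'
python3 - <<'E'
from h import *
st=manip.read_state();p=manip.camera_params('wrist');im=manip.camera('wrist')
s=manip.camera('side')
cv2.imwrite('pics/end.png',np.hstack([cv2.resize(im[:, :,::-1],(400,300)),cv2.resize(s[160:280,150:310,::-1],(400,300))]))
h=cv2.cvtColor(im,cv2.COLOR_RGB2HSV); m=cv2.inRange(h,(8,60,60),(25,255,255))
g=h[:,:,2]
np.save('end.npy',im); import pickle;pickle.dump((st,p),open('end.pkl','wb'))
E
```

```text
clock: 15.4
eef_pos: [518.1, 188.7, 75.4]
eef_rot: [3.142, 0.0, 2.96]
wrist_force: [3.4, 0.6, 3.1]
finger_gap: 16.5
finger_force: 60.0
clock: 16.2
eef_pos: [518.0, 188.7, 75.4]
eef_rot: [-3.142, -0.0, 2.96]
wrist_force: [-0.3, -0.1, -0.0]
finger_gap: 46.9
finger_force: 0.0
clock: 17.3
eef_pos: [517.8, 188.6, 224.7]
eef_rot: [-3.141, -0.001, 2.96]
wrist_force: [-0.7, -0.3, 0.3]
finger_gap: 83.5
finger_force: 0.0
```

View pics/end.png

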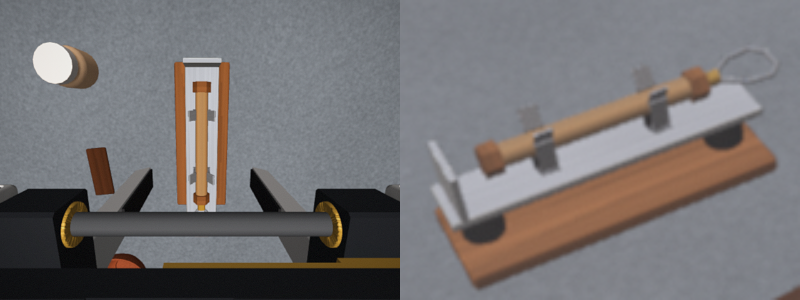

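The picture shows the handle clipped between both pairs of fingers with the loop on the far side. I'll check its centring numerically.

Run:
```python
from h import *
import pickle
st,p=pickle.load(open('end.pkl','rb'));im=np.load('end.npy');M=R.from_euler('xyz',st['eef_rot']).as_matrix()
a=cv2.cvtColor(im,cv2.COLOR_RGB2HSV)
print('sat/val/hue on axis col', [(r,*a[r,322]) for r in list(range(124,154,2))+list(range(300,320,2))])
print('flare col 304',[(r,a[r,304,2]) for r in range(168,205,2)],[(r,a[r,306,2]) for r in range(250,300,2)])
t=lambda u,z:(M.T@(onz(p,u,z)-st['eef_pos']))[:2].round(1)
for r in range(124,320,8): print(r,t((322,r),75),t((304,r),96),end=' ')
for r in (160,220,250):
    k=np.where(cv2.inRange(a,(8,60,60),(25,255,255))[r,305:342])[0]+305; print(r,onz(p,((k.min()+k.max())/2,r),75)[:2])
c=manip.camera_params('wrist')
print('end plate', t((322,95),89))
cv2.imwrite('pics/end2.png',cv2.resize(im[85:335,230:410,::-1],None,fx=2.4,fy=2.4,interpolation=2))
```

```text
sat/val/hue on axis col [(124, np.uint8(110), np.uint8(11), np.uint8(200)), (126, np.uint8(116), np.uint8(10), np.uint8(200)), (128, np.uint8(106), np.uint8(16), np.uint8(204)), (130, np.uint8(12), np.uint8(94), np.uint8(160)), (132, np.uint8(13), np.uint8(183), np.uint8(146)), (134, np.uint8(12), np.uint8(178), np.uint8(149)), (136, np.uint8(13), np.uint8(179), np.uint8(148)), (138, np.uint8(12), np.uint8(178), np.uint8(152)), (140, np.uint8(12), np.uint8(175), np.uint8(163)), (142, np.uint8(13), np.uint8(175), np.uint8(163)), (144, np.uint8(12), np.uint8(179), np.uint8(161)), (146, np.uint8(13), np.uint8(182), np.uint8(153)), (148, np.uint8(16), np.uint8(134), np.uint8(183)), (150, np.uint8(15), np.uint8(130), np.uint8(184)), (152, np.uint8(15), np.uint8(131), np.uint8(185)), (300, np.uint8(15), np.uint8(132), np.uint8(183)), (302, np.uint8(16), np.uint8(133), np.uint8(184)), (304, np.uint8(16), np.uint8(134), np.uint8(181)), (306, np.uint8(16), np.uint8(133), np.uint8(182)), (308, np.uint8(16), np.uint8(131), np.uint8(183)), (310, np.uint8(15), np.uint8(133), np.uint8(184)), (312,
[... 1367 characters left out ...]
53.7  0.7] [ 54.4 -14.1] 180 [46.8  0.7] [ 48.  -14.1] 188 [39.8  0.7] [ 41.5 -14.2] 196 [32.7  0.7] [ 34.9 -14.3] 204 [25.6  0.7] [ 28.2 -14.3] 212 [18.3  0.7] [ 21.5 -14.4] 220 [11.1  0.7] [ 14.7 -14.5] 228 [3.7 0.7] [  7.8 -14.6] 236 [-3.7  0.7] [  0.8 -14.6] 244 [-11.3   0.7] [ -6.2 -14.7] 252 [-18.9   0.8] [-13.3 -14.8] 260 [-26.5   0.8] [-20.4 -14.9] 268 [-34.3   0.8] [-27.7 -14.9] 276 [-42.2   0.8] [-35. -15.] 284 [-50.1   0.8] [-42.4 -15.1] 292 [-58.1   0.8] [-49.9 -15.2] 300 [-66.2   0.8] [-57.5 -15.3] 308 [-74.4   0.8] [-65.1 -15.3] 316 [-82.7   0.8] [-72.9 -15.4] 160 [454.98572003 201.15693672]
220 [506.92325531 191.25299718]
250 [534.48492408 186.23194926]
end plate [114.6   0.6]
```

View pics/end2.png

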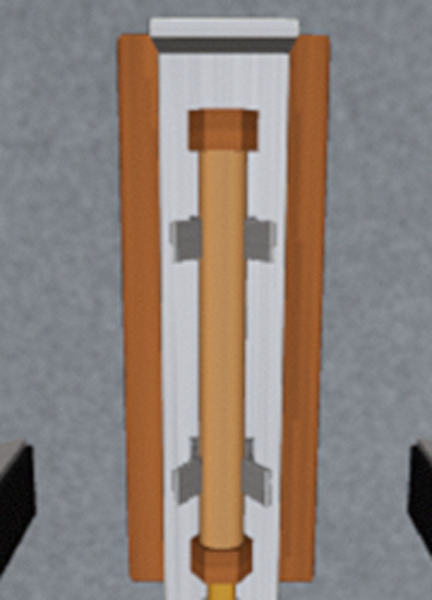

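The close-up shows both clip flares gripping the handle symmetrically, and the handle is within about 2 mm of midway. Handing in.

```bash
python3 -c "
from cell import manip
print(manip.sign_off())"
```

```text
the job is handed in; nothing more can be done
None
```

I put the trimmer in the rack, snapped into both clips, pressed home at about 22 N and centred to about 2 mm with the loop away from the end plate, then let go and handed the job in at about 17 s; the hand-in gave no verdict.

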